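# Snap ring onto the axle of a revolving sign's turntable

## Robot

A 7-joint arm with a two-finger parallel gripper is mounted at the origin on the work surface. World frame = base frame: x ahead of the robot, y to its left, z up, the work surface at z = 0. Lengths are in m, angles in rad, forces in N, time in s.
With the tool pointing down it reaches from about 0.35 to 0.9 m from the base axis. Payload 7.2 kg.
Tool frame: the origin (TCP) lies midway between the tips of the shut fingers; the grasp point (between the pads) lies 19 mm behind it; z points along the fingers, y is the line along which they close (so a half turn about z gives the same grasp; the last joint's range is limited). The gripper opens to 88 mm and grips with 3 to 60 N. Pads are 20 mm wide; open, the fingers measure 115 mm over their backs; the gripper's body (75 mm by 178 mm) begins 61 mm behind the grasp point.
Start: joints at [-1.274, 0.411, -0.013, 1.596, 0.006, 1.134, -0.082], TCP at [0.223, 0.584, 0.223] pointing down, gripper open.
Joint ranges: [-2.95, 2.95], [-0.29, 1.99], [-1.47, 1.44], [0.14, 2.54], [-1.03, 4.17], [0.13, 1.85], [-2.86, 2.86]. Speed limits (rad/s): [2.39, 2.39, 3.01, 3.01, 3.14, 3.14, 3.14].

## Interface

Orientations are given as a unit quaternion [x, y, z, w].
In Python, from cell import * gives the robot as it stands. The module is installed in compiled form; this text tells all that it offers.
- The arm moves only by the shell command python3 -m creep 'ROWS' [FORCE]. ROWS is JSON, a list of rows, each an object with "rotation": the turn, a rotation vector about the world's x, y, z in rad, a list of three; "linear": the shift along the world's x, y, z in m, a list of three; "fingers": the opening, from 0 (shut) to 1 (fully open). In form: [{"rotation": [wx, wy, wz], "linear": [dx, dy, dz], "fingers": fingers}, ...]. A call has 1 to 5 rows; each row shifts and turns the commanded pose from where the row before left it; what a row does not reach is not made up. A row lasts 1/12 s, in which the tool goes at most 41.7 mm and 7.16 degrees, less where a joint would pass 70% of its speed; a pose out of reach is approached as far as the arm can. A call is refused whole if a number of a shift passes 0.0417 or a number of a turn 0.125, either way. A call with a gripper value outside its range is refused whole. The fingers move at their own pace and stop on an object; FORCE is the grip in N (left out, the last holds). Time passes only in rows, so rows that do not move let the fingers close. It gives the time, the measured TCP pose, the force, the opening and the grip force at its end, in the units of the state.
- get_obs(): the state, without advancing time (a new reading comes with each control period).
- capture(name): name is "scene" or "top" or "wrist"; returns (picture, depth): 420x560x3 uint8, red, green, blue; 420x560 float32, m along the optical axis (not along the pixel's ray), 0 where there is no reading.
- calibration(name): a dict with "K" (3x3 intrinsics, pixels), "R" (3x3) and "t" (3): a world point X has camera coordinates R X + t. Camera axes: x right, y down, z forward; pixel columns grow to the right and rows downward; lengths in m; the calibration is good to about 2 mm. A picture is of the moment at which its call begins: read the wrist's pose just before it. calibration takes no time and is no camera call; for the wrist camera it gives the pose at the moment of the call.
- job_done(): hands the job in; it is judged then, once.
The state is a dict: "time": time; "joint_pos": joint angles; "dq": joint speeds; "joint_torque": joint torques, N m; "ee_pos": TCP position; "tool_rot": TCP orientation; "force": force on the tool from outside, world axes, zero at the start; "torque": the same for the moment, N m; "opening": opening from 0.0 (shut) to 1.0 (fully open); "grip_force": force on a finger pad.
Only numpy, scipy, OpenCV 4.12 (cv2) and the standard library are available. Lean on these libraries where they do the work, as an engineer would, in place of code of your own. Each camera call takes 0.05 s, during which the arm holds its last target. There are 200 camera calls.

## Task

Take the snap-ring pliers out of the wooden block, put their closed tips into the gap of the snap ring on its little stand, squeeze the handles up to the stop so that the ring spreads, and lift it off. Slide the spread ring straight down over the end of the turntable's upright axle until it lies level with the groove, on the brass collar or just above it, without pressing down hard. Finish while holding it there, pliers gripped and squeezed and the ring still spread clear of the axle, and leave the screwdriver, the can and the sign letter where they are.

Things in the scene. Friction and masses are not known exactly. Their poses are not given: they have to be found in the camera images.
- pliers: Snap-ring pliers, 153 mm long, about 0.17 kg, standing tips down in the block. Origin on the pivot (a 16 x 22 x 16 mm block); z runs up along the handles, y is the way handles and tips move, x is the thickness (handles 12 mm, jaws 6, tips 5). The same from both sides (yaw or yaw + 180 degrees). Two bowed orange handles from 25 to 92 mm above the pivot.
- pliers_grip (a point): Between the handles, 62 mm above the pivot: where to grip, from above, fingers closing along y. At rest the upper halves of the handles (60 to 92 mm above the pivot) are upright, 57 mm over their outsides: closed to about 55 mm the fingers carry the pliers with the tips still together. At the stop the lower halves are upright, 28 to 30 mm over the outsides.
- pliers_tip (a point): Midway between the two tips at their lower end, 60 mm below the pivot. Serrated tips, 13 mm long; at rest 14 to 18 mm over their outer faces (lower to upper end), at the stop about 41 mm.
- pliers_left (a joint): Squeeze of the pliers, rad: 0 at rest, 0.235 at the stop screw; both halves move alike. Squeezing spreads the tips. A return spring pushes back with 5 N on each finger at rest; 25 N of grip brings them to the stop with the ring on, and is a firmer hold for carrying (loosely held, the pliers can swing in the fingers). Squeezed, the tips lie about 2 mm lower from the fingers than at rest.
- block: Plywood tool block 80 x 110 x 70 mm (x, y, z), fixed; origin under its centre. The pivot of the pliers rests on its top; jaws hang in a slot 9 mm (x) by 32 mm (y), open down to the bench.
- stand: Ring stand, fixed: dark wooden base 110 x 110 x 12 mm, on it a round black riser 44 mm across up to 30 mm, on which the ring lies, and a centring peg 22 mm across up to 38 mm. Origin under its centre.
- ring: Steel snap ring, 3 mm thick, bore 37 mm, 48 mm outside, 34 g, lying flat. Origin at the centre of the relaxed bore, on the underside; z up. Its gap points along +x, between two lugs that reach from 18 to 30 mm from the centre and overhang the riser; gap 22 mm between lug faces (y -11 to +11).
- ring_gap (a point): Middle of the gap between the lugs, 26 mm from the ring's centre along its +x, at half thickness: here the closed tips go down, to 2 to 5 mm below the ring's underside, spreading along the ring's y; they press outward on the lug faces and friction then carries the ring.
- ring_eye (a point): Middle of the opening that the axle must pass when the ring is spread: 3 mm from the ring's origin along its +x, at half thickness. Fully spread there is about 1.5 mm to spare all round. On the pliers the ring can hang tilted by some 4 degrees, its far side low; resting on the collar levels it.
- ring_left (a joint): Opening of the ring's left arm (+y side), rad: 0 relaxed, about 0.20 with the pliers at the stop, where the spring force is about 6 N at the lug. Below about 0.10 the ring does not pass the axle.
- ring_right (a joint): The same for the right arm (-y side).
- turntable: Turntable of a revolving sign, fixed: base plate 170 x 170 x 10 mm, flange 120 mm across up to 44 mm, hub 64 mm across up to 56 mm, brass collar 43 mm across up to 64 mm, then the steel axle, 39 mm across, with a chamfered end at 81 mm. Origin under its centre, on the axle line; z up.
- groove (a point): Centre of the axle's ring groove, on the axle line, 66.3 mm above the bench: the groove runs from the collar's top (64 mm) to 68.5 mm.
- screwdriver: Screwdriver lying between robot and turntable. Bystander.
- can: White and yellow can, 54 mm across, 130 mm tall, standing. Bystander.
- letter: Crescent-shaped aluminium sign letter, about 140 x 60 x 30 mm. Bystander.
Things that resemble listed ones, but are neither listed nor needed, are in the scene too. There is more than one size of the stand; the one meant has the size given above.

How it is judged:
On the way, in this order (a step that is already met when the one before it is completed fails the run):
1. the pliers are held and drawn clear out of the block (contact force between the fingers and pliers above 1 N and z of pliers_tip in the frame of block above 0.072 m), for 0.1 s.
2. the ring is spread on the pliers' tips and lifted off the stand (value of joint each of ring_left, ring_right above 0.14 rad and contact force between the fingers and pliers above 3 N and contact force between pliers and ring above 1 N and z of ring_eye in the frame of stand above 0.045 m), for 0.1 s.
3. the spread ring is over the end of the axle (value of joint each of ring_left, ring_right above 0.14 rad and contact force between the fingers and pliers above 3 N and contact force between pliers and ring above 1 N and horizontal distance between ring_eye and groove below 0.012 m and z of ring_eye in the frame of groove above 0.012 m), for 0.1 s.
At the end, for the whole second after the job is handed in: Ring round the axle within 4 mm of centre, within 3 mm of groove height, level within 8 degrees, still; both arms open over 0.14 rad; pliers squeezed by the fingers (over 3 N) and bearing on the ring (over 1 N); ring and pliers each press on the turntable with under 15 N (value of joint each of ring_left, ring_right above 0.14 rad and contact force between the fingers and pliers above 3 N and contact force between pliers and ring above 1 N and horizontal distance between ring_eye and groove below 0.004 m and z of ring_eye in the frame of groove between -0.003 and 0.003 m and angle between ring's own z axis and vertical below 0.14 rad and linear speed of ring below 0.02 m/s and contact force between each of ring, pliers and turntable below 15 N); the arm keeps its last pose, push and grip.
It fails at once if the screwdriver is moved more than 30 mm (distance of screwdriver from where it was at the start of the episode above 0.03 m).
It fails at once if the can is moved more than 30 mm (distance of can from where it was at the start of the episode above 0.03 m).
It fails at once if the letter is moved more than 30 mm (distance of letter from where it was at the start of the episode above 0.03 m).
It also fails if it takes over 58 s, if anything falls off the work surface, if the arm or the gripper's body presses on something with over 40 N, if the wrist force passes 120 N, or if a joint passes its speed limit or range.

## Working session

There is one attempt and no reset: what is moved stays moved. The work goes in short steps, Python scripts to look and compute and a shell command to move; the robot and the scene stay as the last step left them, time stands still between calls to the robot, and variables do not carry over. Pictures are saved under pics/ and viewed, at most 12 in all, crops included, and the job is handed in when it is done.

```bash
mkdir -p pics
python3 - <<'E'
from cell import *
import cv2,numpy as np
o=get_obs();print(o)
ims=[]
for n in("scene","top"):
    p,d=capture(n);c=calibration(n);np.savez(n,p=p,d=d,**c);cv2.imwrite(f"pics/{n}.png",p[:,:,::-1]);print(n,c)
E
```

```text
{'time': 0.0, 'joint_pos': array([-1.2741994 ,  0.41189263, -0.0127179 ,  1.59699051,  0.00564167,
        1.13432463, -0.08219416]), 'dq': array([ 0.00080836,  0.0010891 , -0.00185409,  0.00095975, -0.00024388,
        0.00138204, -0.00016207]), 'joint_torque': array([ 1.57619356e-04, -5.87957275e+01,  6.41814061e-01, -2.91070569e+01,
       -5.38567384e-02,  1.83306914e-02,  1.49116486e-04]), 'ee_pos': array([0.22284847, 0.58339854, 0.22183552]), 'tool_rot': array([ 1.81362532e-01,  9.83415990e-01, -7.86607192e-04, -7.02444947e-05]), 'force': array([ 0.07697791,  0.73831551, -0.62644665]), 'torque': array([ 0.0783443 , -0.01032361, -0.00094501]), 'grip_force': 0.0, 'opening': 0.9967879358475769}
scene {'K': array([[508.47441654,   0.        , 283.57057381],
       [  0.        , 508.47441654, 212.88011688],
       [  0.        ,   0.        ,   1.        ]]), 'R': array([[ 0.86757687,  0.49721328, -0.00945098],
       [ 0.37697667, -0.66993582, -0.63958938],
       [-0.32434389,  0.55133016, -0.76865864]]), 't': array([-0.42021382, -0.16445234,  1.37142345])}
top {'K': array([[431.88035305,   0.        , 280.6649428 ],
       [  0.        , 431.88035305, 213.42971649],
       [  0.        ,   0.        ,   1.        ]]), 'R': array([[ 0.0191232 , -0.99970924,  0.01468796],
       [-0.98744185, -0.02118869, -0.15655553],
       [ 0.15682123, -0.01150966, -0.98755994]]), 't': array([-0.0727684 ,  0.50924372,  1.19628534])}
```

View pics/scene.png

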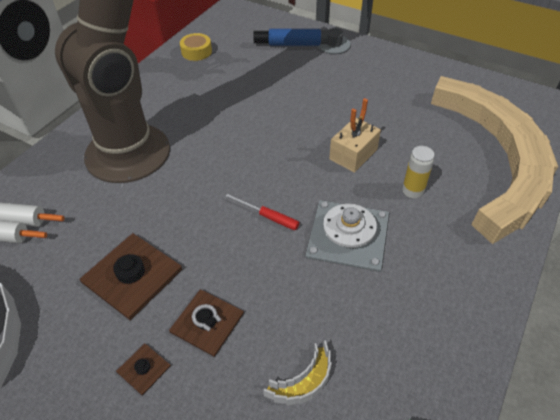

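View pics/top.png

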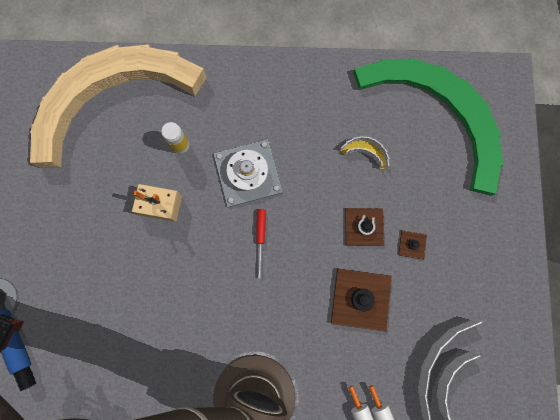

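The scene shows the block with orange handles at (357,140), the turntable at (350,228) and the ring on the middle stand at (205,318). In the top view these are at (156,202), (247,170) and (366,226). Next: enlarged crops.

```bash
cat > h.py <<'E'
import numpy as np,cv2
def load(n):
    z=np.load(n+".npz");return {k:z[k] for k in z}
def ray(c,u,v,z):
    d=c["R"].T@(np.linalg.inv(c["K"])@[u,v,1]);o=-c["R"].T@c["t"];return o+d*(z-o[2])/d[2]
def cloud(c):
    v,u=np.mgrid[:420,:560];Z=c["d"];P=np.stack([u,v,np.ones_like(u)],-1)@np.linalg.inv(c["K"]).T*Z[...,None]
    return (P-c["t"])@c["R"]
def proj(c,X):
    q=c["K"]@(c["R"]@np.asarray(X)+c["t"]);return q[:2]/q[2]
E
python3 - <<'E'
from h import *
T=load("top");S=load("scene")
def crop(c,u,v,w=33):
    return cv2.resize(c["p"][v-w:v+w,u-w:u+w,::-1],(264,264),interpolation=cv2.INTER_CUBIC)
im=np.vstack([np.hstack([crop(T,150,200),crop(T,365,226),crop(T,247,173,36)]),np.hstack([crop(S,357,135,40),crop(S,207,320,40),crop(S,349,228,44)])])
cv2.imwrite("pics/c1.png",im)
for n,c in(("T",T),("S",S)):
    P=cloud(c);print(n,"nodepth",(c["d"]==0).mean())
    hsv=cv2.cvtColor(c["p"],cv2.COLOR_RGB2HSV)
    X=P[...,2]
    m=(hsv[...,0]<14)&(hsv[...,1]>180)&(hsv[...,2]>110)&(X>.08)&(P[...,1]>.1)
    q=P[m];print("handles",len(q),q.mean(0),q.min(0),q.max(0)) if len(q) else 0
    # orient: handles PCA per horizontal
    # block top
    y0=P[...,1]; m=(abs(X-.07)<.008)&(y0>.13)&(y0<.4)&(P[...,0]>.3)&(P[...,0]<.7)
    q=P[m][:,:2].astype(np.float32)
    if len(q): print("blocktop",len(q),cv2.minAreaRect(q))
    m=(abs(X-.012)<.006)&(P[...,1]<-.1)&(P[...,1]>-.5)&(P[...,0]>.35)&(P[...,0]<.65)&(hsv[...,1]>80)
    k,lab,st,ce=cv2.connectedComponentsWithStats(m.astype(np.uint8))
    for i in range(1,k):
        if st[i,4]>100: print("base",st[i,4],cv2.minAreaRect(P[lab==i][:,:2].astype(np.float32)))
    for zz,r in((.044,.0035),(.01,.005),(.08,.004),(.056,.003),(.030,.004)):
        m=(abs(X-zz)<r)&(abs(P[...,1]-.07)<.13)&(P[...,0]>.45)&(P[...,0]<.75)
        q=P[m][:,:2].astype(np.float32)
        if len(q)>4: print("tt",zz,len(q),cv2.minAreaRect(q),cv2.minEnclosingCircle(q))
E
```

```text
T nodepth 0.0040943877551020405
handles 64 [0.53316895 0.29492865 0.14859591] [0.52365504 0.26289286 0.11660242] [0.54129896 0.31852773 0.17196441]
blocktop 999 ((0.6002442836761475, 0.28223466873168945), (0.11130335181951523, 0.2152029126882553), 81.05912017822266)
base 1117 ((0.4819943308830261, -0.3081021308898926), (0.1097882091999054, 0.11027469485998154), 0.6309335827827454)
base 459 ((0.43276315927505493, -0.44847550988197327), (0.07501940429210663, 0.07292595505714417), 81.24342346191406)
tt 0.044 734 ((0.6372682452201843, 0.038772523403167725), (0.1177620142698288, 0.11752016842365265), 13.4860258102417) ((0.6373958587646484, 0.038733504712581635), 0.06023633852601051)
tt 0.01 1953 ((0.59938645362854, 0.06978736817836761), (0.25903764367103577, 0.2970256507396698), 89.53351593017578) ((0.5966175198554993, 0.06570102274417877), 0.1850285679101944)
tt 0.08 123 ((0.6368964314460754, 0.03962903469800949), (0.036883607506752014, 0.03798820078372955), 87.63027954101562) ((0.6371492743492126, 0.0386197492480278), 0.019839253276586533)
tt 0.056 152 ((0.6370292901992798, 0.0382698401
[... 1174 characters left out ...]
0804007053375), (0.24065238237380981, 0.2979717254638672), 75.25314331054688) ((0.5966238379478455, 0.0565103255212307), 0.16261617839336395)
tt 0.08 194 ((0.6361101865768433, 0.03505612164735794), (0.03679371997714043, 0.03928366303443909), 14.99051284790039) ((0.6361820101737976, 0.03527415916323662), 0.020763562992215157)
tt 0.056 220 ((0.6383400559425354, 0.031096413731575012), (0.06289414316415787, 0.05799180269241333), 23.499774932861328) ((0.6373501420021057, 0.03489954024553299), 0.03324832394719124)
tt 0.03 50 ((0.5622926950454712, -0.011143188923597336), (0.017002854496240616, 0.22159716486930847), 88.52748107910156) ((0.5624046921730042, -0.006784113124012947), 0.1109340563416481)
```

View pics/c1.png

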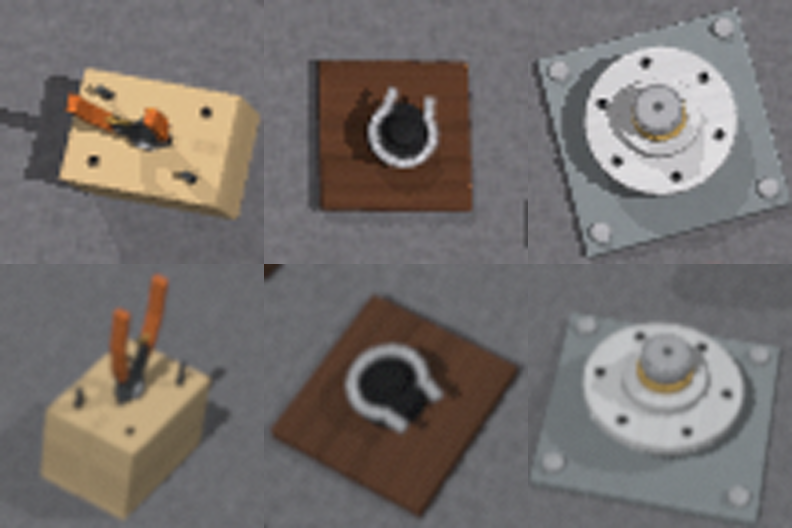

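The crops show the orange handles spreading along the block's long side (top crop, (75,105) to (160,125)). The ring lies with its gap up in the image, so along about +x. The turntable axle is at about (0.637, 0.037). The two cameras disagree by about 3 mm in y, so I'll move above the block and use the wrist camera.

```bash
python3 -m creep '[{"rotation":[0,0,0.019],"linear":[0.025,-0.024,0],"fingers":1},{"rotation":[0,0,0.019],"linear":[0.025,-0.024,0],"fingers":1},{"rotation":[0,0,0.019],"linear":[0.025,-0.024,0],"fingers":1},{"rotation":[0,0,0.019],"linear":[0.025,-0.024,0],"fingers":1},{"rotation":[0,0,0.019],"linear":[0.025,-0.024,0],"fingers":1}]'
python3 -m creep '[{"rotation":[0,0,0.019],"linear":[0.025,-0.024,0],"fingers":1},{"rotation":[0,0,0.019],"linear":[0.025,-0.024,0],"fingers":1},{"rotation":[0,0,0.019],"linear":[0.025,-0.024,0],"fingers":1},{"rotation":[0,0,0.019],"linear":[0.025,-0.024,0],"fingers":1},{"rotation":[0,0,0.019],"linear":[0.025,-0.024,0],"fingers":1}]'
python3 -m creep '[{"rotation":[0,0,0.019],"linear":[0.025,-0.024,0.01],"fingers":1},{"rotation":[0,0,0.019],"linear":[0.025,-0.024,0.01],"fingers":1},{"rotation":[0,0,0],"linear":[0,0,0],"fingers":1}]'
python3 - <<'E'
from cell import *
from h import *
o=get_obs();print(o["ee_pos"],o["tool_rot"],o["force"],o["time"])
c=calibration("wrist");p,d=capture("wrist");np.savez("w1",p=p,d=d,**c,ee=o["ee_pos"],q=o["tool_rot"]);cv2.imwrite("pics/w1.png",p[:,:,::-1])
print("cam",-c["R"].T@c["t"]);P=cloud(c);hsv=cv2.cvtColor(p,cv2.COLOR_RGB2HSV)
m=(hsv[...,0]<14)&(hsv[...,1]>180)&(hsv[...,2]>90)&(d>0)
k,lab,st,ce=cv2.connectedComponentsWithStats(m.astype(np.uint8))
for i in range(1,k):
    if st[i,4]>60: q=P[lab==i];print(st[i],q.mean(0),q[q[:,2]>q[:,2].max()-.006].mean(0),q[:,2].max(), cv2.minAreaRect(q[q[:,2]>q[:,2].max()-.006][:,:2].astype(np.float32)))
E
```

```text
time: 0.52
ee_pos: [0.3488, 0.4624, 0.2223]
tool_rot: [0.134, 0.991, -0.0, -0.0]
force: [0.4, 0.9, 0.4]
opening: 1.0
grip_force: 0.0
time: 0.93
ee_pos: [0.4738, 0.3423, 0.2224]
tool_rot: [0.087, 0.996, -0.0, -0.0]
force: [-0.2, 0.2, 0.6]
opening: 1.0
grip_force: 0.0
time: 1.18
ee_pos: [0.529, 0.2888, 0.2442]
tool_rot: [0.073, 0.997, -0.001, 0.002]
force: [0.2, -1.4, -0.1]
opening: 1.001
grip_force: 0.0
[0.52896955 0.288823   0.24420133] [ 7.25496777e-02  9.97361631e-01 -9.81854857e-04  2.31478445e-03] [ 0.22808624 -1.36625407 -0.14754881] 1.1833
cam [0.44837118 0.30159339 0.40616348]Traceback (most recent call last):
  File "<stdin>", line 5, in <module>
  File "h.py", line 7, in cloud
    v,u=np.mgrid[:420,:560];Z=c["d"];P=np.stack([u,v,np.ones_like(u)],-1)@np.linalg.inv(c["K"]).T*Z[...,None]
                              ~^^^^^
KeyError: 'd'
```

View pics/w1.png

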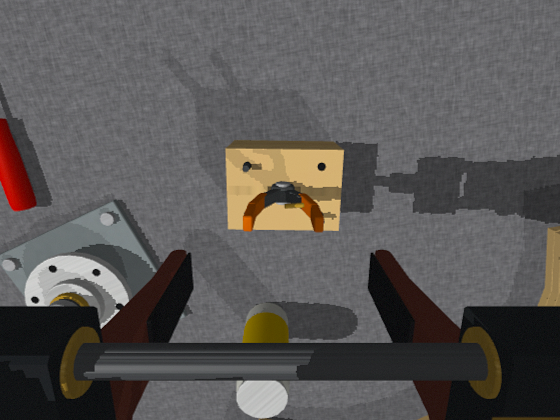

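The wrist view shows the block at (285,190), with handles at (250,215) and (318,215), clear and well aligned with the fingers.

Run:
```python
from h import *
c=load("w1");p,d=c["p"],c["d"]
P=cloud(c);hsv=cv2.cvtColor(p,cv2.COLOR_RGB2HSV)
m=(hsv[...,0]<14)&(hsv[...,1]>180)&(hsv[...,2]>60)&(d>0)&(P[...,2]<.19)&(P[...,2]>.08)
k,lab,st,ce=cv2.connectedComponentsWithStats(m.astype(np.uint8))
for i in range(1,k):
    if st[i,4]>60:
        q=P[lab==i];t=q[q[:,2]>q[:,2].max()-.004];print(st[i],q.mean(0),"top",t.mean(0),q[:,2].max(),t.min(0),t.max(0),cv2.minAreaRect(t[:,:2].astype(np.float32)))
m=(abs(P[...,2]-.07)<.005)&(hsv[...,0]>10)&(hsv[...,0]<28)&(hsv[...,1]>60)&(abs(P[...,1]-.28)<.08)&(abs(P[...,0]-.52)<.08)
print("block",P[m][:,2].mean(),cv2.minAreaRect(P[m][:,:2].astype(np.float32)))
m=(abs(P[...,2]-.0)<.02);print("bench z",np.median(P[m][:,2]))
print(np.arctan2(c["q"][0],c["q"][1])*-2*57.3)
```

```text
[244 193  23  38 163] [0.52592518 0.26911787 0.14160089] top [0.5283297  0.26793378 0.16585035] 0.16758170089538482 [0.52330443 0.26428405 0.16386185] [0.53461228 0.26977833 0.1675817 ] ((0.5289915204048157, 0.2663474977016449), (0.0056832958944141865, 0.010811010375618935), 81.92718505859375)
[300 194  24  32 133] [0.5319743  0.31383529 0.13883457] top [0.53383082 0.31695415 0.16575137] 0.16726060417297775 [0.53097446 0.31308987 0.16376272] [0.53811811 0.31886124 0.1672606 ] ((0.5340409874916077, 0.3169756531715393), (0.007669225800782442, 0.004321330226957798), 34.91591262817383)
block 0.07040598491065679 ((0.5338699817657471, 0.2918607294559479), (0.11016809195280075, 0.08063965290784836), 80.78330993652344)
bench z 0.0005119700950905793
-8.321530307010208
```

```bash
python3 -m creep '[{"rotation":[0,0,-0.01],"linear":[0.005,-0.002,0],"fingers":1},{"rotation":[0,0,-0.01],"linear":[0.005,-0.002,0],"fingers":1},{"rotation":[0,0,0],"linear":[0,0,0],"fingers":1},{"rotation":[0,0,0],"linear":[0,0,0],"fingers":1},{"rotation":[0,0,0],"linear":[0,0,0],"fingers":1}]'
cat > look.py <<'E'
from cell import *
from h import *
import sys
from scipy.spatial.transform import Rotation as Ro
def shot(n):
    o=get_obs();c=calibration("wrist");p,d=capture("wrist");c=dict(c,p=p,d=d,ee=o["ee_pos"],q=o["tool_rot"])
    np.savez(n,**c);cv2.imwrite(f"pics/{n}.png",p[:,:,::-1])
    R=Ro.from_quat(o["tool_rot"]).as_matrix();print("ee",o["ee_pos"],"yaw",np.degrees(np.arctan2(-R[0,1],R[1,1])),"tz",R[:,2],"f",o["force"],o["time"],o["opening"],o["grip_force"])
    return c
E
python3 - <<'E'
from look import *
c=shot("w2");p,d=c["p"],c["d"]
P=cloud(c);hsv=cv2.cvtColor(p,cv2.COLOR_RGB2HSV)
m=(hsv[...,0]<14)&(hsv[...,1]>180)&(hsv[...,2]>60)&(d>0)&(P[...,2]<.19)&(P[...,2]>.08)
k,lab,st,ce=cv2.connectedComponentsWithStats(m.astype(np.uint8))
for i in range(1,k):
    if st[i,4]>60:
        q=P[lab==i];t=q[q[:,2]>q[:,2].max()-.004];print(st[i],"top",t.mean(0),q[:,2].max(),t.min(0),t.max(0),cv2.minAreaRect(t[:,:2].astype(np.float32)))
m=(abs(P[...,2]-.07)<.005)&(hsv[...,0]>10)&(hsv[...,0]<28)&(hsv[...,1]>60)&(abs(P[...,1]-.28)<.08)&(abs(P[...,0]-.52)<.08)
print("block",P[m][:,2].mean(),cv2.minAreaRect(P[m][:,:2].astype(np.float32)))
E
```

```text
time: 1.65
ee_pos: [0.5322, 0.2927, 0.2423]
tool_rot: [0.078, 0.997, -0.0, -0.0]
force: [0.7, 0.8, -0.2]
opening: 1.001
grip_force: 0.0
ee [0.53224253 0.29273875 0.24230533] yaw -8.894020024900154 tz [-7.17704759e-04 -8.13597334e-05 -9.99999739e-01] f [ 0.74026931  0.77627575 -0.16449883] 1.65 1.0009076468341347 0.0
[237 192  25  38 172] top [0.52987271 0.26756457 0.1659593 ] 0.1676007933868635 [0.52296303 0.26428416 0.1640984 ] [0.53480498 0.26933611 0.16760079] ((0.5286555290222168, 0.2672285735607147), (0.011837638914585114, 0.004587383940815926), 6.827203273773193)
[294 192  24  38 157] top [0.53655128 0.31398937 0.16584111] 0.1678514859577686 [0.53106815 0.31179565 0.16406283] [0.54253853 0.31934969 0.16785149] ((0.5363473892211914, 0.3143371343612671), (0.005518544930964708, 0.011794800870120525), 63.29390335083008)
block 0.07041628926103996 ((0.5337545871734619, 0.2918831408023834), (0.11017868667840958, 0.08050978928804398), 80.67416381835938)
```

```bash
python3 -m creep '[{"rotation":[0,0,0],"linear":[0.001,-0.001,-0.02],"fingers":1},{"rotation":[0,0,0],"linear":[0,0,-0.0205],"fingers":1},{"rotation":[0,0,0],"linear":[0,0,-0.0205],"fingers":1},{"rotation":[0,0,0],"linear":[0,0,-0.0205],"fingers":1},{"rotation":[0,0,0],"linear":[0,0,-0.0205],"fingers":1}]' 25
python3 -m creep '[{"rotation":[0,0,0],"linear":[0,0,-0.0205],"fingers":1},{"rotation":[0,0,0],"linear":[0,0,0],"fingers":1},{"rotation":[0,0,0],"linear":[0,0,0],"fingers":0.7},{"rotation":[0,0,0],"linear":[0,0,0],"fingers":0.625},{"rotation":[0,0,0],"linear":[0,0,0],"fingers":0.625}]' 25
python3 -m creep '[{"rotation":[0,0,0],"linear":[0,0,0],"fingers":0.625},{"rotation":[0,0,0],"linear":[0,0,0],"fingers":0.625},{"rotation":[0,0,0],"linear":[0,0,0],"fingers":0.625},{"rotation":[0,0,0],"linear":[0,0,0],"fingers":0.625},{"rotation":[0,0,0],"linear":[0,0,0],"fingers":0.625}]' 25
```

```text
time: 2.12
ee_pos: [0.5336, 0.2914, 0.1399]
tool_rot: [0.078, 0.997, 0.0, 0.0]
force: [-0.5, -0.3, -0.4]
opening: 1.0
grip_force: 0.0
time: 2.53
ee_pos: [0.5347, 0.2915, 0.1217]
tool_rot: [0.078, 0.997, 0.001, 0.001]
force: [0.6, -0.5, 0.1]
opening: 0.81
grip_force: 0.0
time: 2.95
ee_pos: [0.5347, 0.2909, 0.1215]
tool_rot: [0.078, 0.997, 0.0, 0.001]
force: [-0.2, -1.4, 6.6]
opening: 0.628
grip_force: 7.6
```

```bash
python3 -m creep '[{"rotation":[0,0,0],"linear":[0,0,0.008],"fingers":0.625},{"rotation":[0,0,0],"linear":[0,0,0.015],"fingers":0.625},{"rotation":[0,0,0],"linear":[0,0,0.02],"fingers":0.625},{"rotation":[0,0,0],"linear":[0,0,0.02],"fingers":0.625},{"rotation":[0,0,0],"linear":[0,0,0.02],"fingers":0.625}]' 25
python3 -m creep '[{"rotation":[0,0,0],"linear":[0,0,0.02],"fingers":0.625},{"rotation":[0,0,0],"linear":[0,0,0.012],"fingers":0.625},{"rotation":[0,0,0],"linear":[0,0,0],"fingers":0.625},{"rotation":[0,0,0],"linear":[0,0,0],"fingers":0.625},{"rotation":[0,0,0],"linear":[0,0,0],"fingers":0.625}]' 25
python3 - <<'E'
from look import *
c=shot("w3")
E
```

```text
time: 3.37
ee_pos: [0.5336, 0.2907, 0.2043]
tool_rot: [0.078, 0.997, -0.0, -0.0]
force: [-0.7, 0.8, -2.1]
opening: 0.624
grip_force: 6.0
time: 3.78
ee_pos: [0.5333, 0.2906, 0.2339]
tool_rot: [0.078, 0.997, -0.001, -0.001]
force: [-0.3, -0.5, -1.9]
opening: 0.624
grip_force: 5.9
ee [0.53331896 0.29056336 0.23390982] yaw -8.97760500829372 tz [-1.58095954e-03 -9.38922505e-04 -9.99998309e-01] f [-0.27815209 -0.46479048 -1.93033287] 3.7833 0.6239443213228437 5.936790899868356
```

View pics/w3.png

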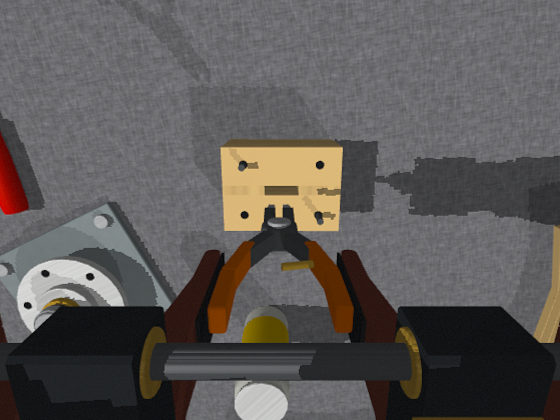

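The pliers are out of the block and hang upright, tips together at (268,212) and (288,212). Next I go over the ring stand.

```bash
python3 -m creep '[{"rotation":[0,0,0],"linear":[0,-0.008,0],"fingers":0.625},{"rotation":[0,0,0],"linear":[0,-0.018,0],"fingers":0.625},{"rotation":[0,0,0],"linear":[-0.002,-0.028,0],"fingers":0.625},{"rotation":[0,0,0],"linear":[-0.002,-0.03,0],"fingers":0.625},{"rotation":[0,0,0],"linear":[-0.002,-0.03,0],"fingers":0.625}]'
python3 -m creep '[{"rotation":[0,0,0],"linear":[-0.002,-0.03,0],"fingers":0.625},{"rotation":[0,0,0],"linear":[-0.002,-0.03,0],"fingers":0.625},{"rotation":[0,0,0],"linear":[-0.002,-0.03,0],"fingers":0.625},{"rotation":[0,0,0],"linear":[-0.002,-0.03,0],"fingers":0.625},{"rotation":[0,0,0],"linear":[-0.002,-0.03,0],"fingers":0.625}]'
python3 -m creep '[{"rotation":[0,0,0],"linear":[-0.001,-0.03,0],"fingers":0.625},{"rotation":[0,0,0],"linear":[-0.001,-0.03,0],"fingers":0.625},{"rotation":[0,0,0],"linear":[-0.001,-0.03,0],"fingers":0.625},{"rotation":[0,0,0],"linear":[-0.001,-0.03,0],"fingers":0.625},{"rotation":[0,0,0],"linear":[-0.001,-0.03,0],"fingers":0.625}]'
python3 -m creep '[{"rotation":[0,0,0],"linear":[-0.001,-0.03,0],"fingers":0.625},{"rotation":[0,0,0],"linear":[-0.001,-0.03,0],"fingers":0.625},{"rotation":[0,0,0],"linear":[-0.001,-0.03,0],"fingers":0.625},{"rotation":[0,0,0],"linear":[-0.001,-0.03,0],"fingers":0.625},{"rotation":[0,0,0],"linear":[-0.001,-0.02,0],"fingers":0.625}]'
python3 -m creep '[{"rotation":[0,0,0],"linear":[0,-0.018,0],"fingers":0.625},{"rotation":[0,0,0],"linear":[0,-0.008,0],"fingers":0.625},{"rotation":[0,0,0],"linear":[0,0,0],"fingers":0.625},{"rotation":[0,0,0],"linear":[0,0,0],"fingers":0.625},{"rotation":[0,0,0],"linear":[0,0,0],"fingers":0.625}]'
python3 - <<'E'
from look import *
c=shot("w4");P=cloud(c);hsv=cv2.cvtColor(c["p"],cv2.COLOR_RGB2HSV);z=P[...,2]
m=(abs(z-.012)<.005)&(hsv[...,1]>80)&(abs(P[...,0]-.48)<.1)&(abs(P[...,1]+.31)<.1)
print("stand",m.sum(),cv2.minAreaRect(P[m][:,:2].astype(np.float32)))
m=(abs(z-.033)<.005)&(c["p"].min(2)>110)&(abs(P[...,0]-.48)<.06)&(abs(P[...,1]+.31)<.06)
q=P[m];print("ring",m.sum(),q[:,2].mean(),q.min(0),q.max(0),np.argwhere(m).min(0),np.argwhere(m).max(0))
E
```

```text
time: 4.25
ee_pos: [0.5272, 0.175, 0.2341]
tool_rot: [0.078, 0.997, -0.001, -0.001]
force: [0.3, 0.0, -2.5]
opening: 0.628
grip_force: 5.3
time: 4.67
ee_pos: [0.517, 0.0248, 0.2345]
tool_rot: [0.079, 0.997, -0.0, -0.001]
force: [0.5, -0.7, -1.5]
opening: 0.625
grip_force: 5.3
time: 5.08
ee_pos: [0.5119, -0.1251, 0.2345]
tool_rot: [0.079, 0.997, -0.0, -0.001]
force: [0.7, 0.1, -2.1]
opening: 0.629
grip_force: 5.3
time: 5.5
ee_pos: [0.5063, -0.2667, 0.2344]
tool_rot: [0.08, 0.997, -0.001, -0.001]
force: [-0.0, -0.4, -0.7]
opening: 0.623
grip_force: 5.3
time: 5.92
ee_pos: [0.5081, -0.2876, 0.2348]
tool_rot: [0.078, 0.997, 0.001, -0.0]
force: [0.0, 0.6, -1.1]
opening: 0.625
grip_force: 5.3
ee [ 0.50814282 -0.28759043  0.23476612] yaw -8.90045315188642 tz [-5.16992292e-04  1.11488085e-03 -9.99999245e-01] f [ 0.03047881  0.61362153 -1.09559153] 5.9167 0.6251698519048245 5.251881927251816
stand 8468 ((0.4692133963108063, -0.3319302201271057), (0.13516880571842194, 0.15518824756145477), 0.4115378260612488)
ring 750 0.033366110360682405 [ 0.4561595  -0.33434603  0.028845  ] [ 0.5133108  -0.28602492  0.03596579] [134 230] [188 277]
```

View pics/w4.png

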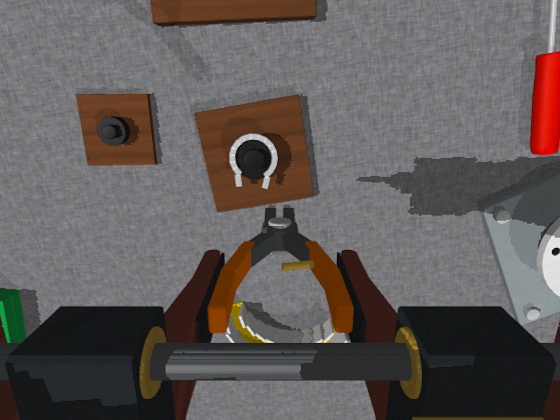

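The ring is at (253,158) with lugs at (238,180) and (266,183). The pliers' tips show at (270,212) and (290,212).

```bash
cat > ringfit.py <<'E'
from look import *
from scipy.optimize import least_squares
def ringfit(c,z=.033,x0=(.482,-.31)):
    P=cloud(c);m=((abs(P[...,2]-z)<.006)&(c["p"].min(2)>105)&(np.hypot(P[...,0]-x0[0],P[...,1]-x0[1])<.05)).astype(np.uint8)
    k,lab,st,ce=cv2.connectedComponentsWithStats(m);i=1+st[1:,4].argmax()
    uv=np.argwhere(lab==i)[:,::-1];X=np.array([ray(c,u,v,z)[:2] for u,v in uv])
    # annulus centroid: points 18.5..24 mm -> robust fit to mid radius
    f=lambda s:np.hypot(*(X-s[:2]).T)-.0212
    s=least_squares(f,X.mean(0),loss="soft_l1",f_scale=.0015).x
    d=X-s;r=np.hypot(*d.T);L=X[r>.0255]
    a=np.degrees(np.arctan2(*(L-s).mean(0)[::-1]));ax=np.array([np.cos(np.radians(a)),np.sin(np.radians(a))]);n=np.array([-ax[1],ax[0]])
    t=(L-s)@n;A,B=L[t>0],L[t<0]
    g=(A.mean(0)+B.mean(0))/2-s;a=np.degrees(np.arctan2(g[1],g[0]));ax=g/np.hypot(*g);n=np.array([-ax[1],ax[0]])
    u=d@ax;w=d@n;F=u>.021
    print("n",len(X),"outer r",np.percentile(r[u<0],[2,98]),"lug w",np.percentile(w[F&(w>0)],[3,97]),np.percentile(w[F&(w<0)],[3,97]),"u max",u.max())
    print("ring",s,"yaw",a,"lug line yaw",np.degrees(np.arctan2(*((A.mean(0)-B.mean(0))*[-1,1]))),"gap",s+.026*ax)
    return s,a
E
python3 - <<'E'
from ringfit import *
c=load("w4");ringfit(c)
P=cloud(c);R=Ro.from_quat(c["q"]).as_matrix();Q=(P-c["ee"])@R
# tips in the tool frame
v=c["p"].max(2);m=(c["d"]>0)&(Q[...,2]>.03)&(Q[...,2]<.108)&(abs(Q[...,1])<.03)&(abs(Q[...,0])<.025)
q=Q[m];print(len(q));
for lo in np.arange(.03,.108,.006):
    k=q[(q[:,2]>=lo)&(q[:,2]<lo+.006)]
    if len(k)>3: print(round(lo,3),len(k),"x",k[:,0].min(),k[:,0].max(),"y",k[:,1].min(),k[:,1].max(),np.median(k[:,1]))
m=(abs(P[...,2]-.012)<.004)&(np.hypot(P[...,0]-.482,P[...,1]+.31)<.085)
k,lab,st,ce=cv2.connectedComponentsWithStats(m.astype(np.uint8));i=1+st[1:,4].argmax();print("stand",cv2.minAreaRect(P[lab==i][:,:2].astype(np.float32)))
E
```

```text
n 752 outer r [0.01918846 0.0251204 ] lug w [0.0115116  0.01684017] [-0.01649267 -0.01111661] u max 0.029436372453381248
ring [ 0.48146621 -0.31046843] yaw -13.257967818005518 lug line yaw -10.933038219546162 gap [ 0.50677324 -0.31643116]
1258
0.03 482 x -0.007293086755888069 0.010603770373534268 y -0.01282018351284187 0.013168731704713142 0.0004719462789178408
0.036 355 x -0.00900189514475351 0.01143226839397096 y -0.010385709971241578 0.011211681022961661 -0.00011292484670020338
0.042 105 x 0.006415492798752384 0.011495645449988792 y -0.01055065344197069 0.010814086505329345 0.00047060235283408024
0.048 9 x 0.005969187435596752 0.0107143540221097 y -0.010061327642080956 0.011026939843506393 -0.0013839581487378727
0.06 13 x 0.003652212763541817 0.0043581481186049315 y -0.009513984416675203 0.010372641697190613 0.007773368064259234
0.066 49 x 0.0034196394310889934 0.004335350100806026 y -0.009789437241370937 0.00998271445793206 -0.0022915226514963597
0.072 64 x 0.0033343796017837627 0.004285897037299308 y -0.009960092901165682 0.01021655519293737 0.003209023309628479
0.078 53 x 0.003396376871073609 0.004403604855243901 y -0.010265962349672069 0.010423815500784223 -0.0037745743755440895
0.084 60 x 0.0033307471864765003 0.004150520035419858 y -0.010525598364752517 0.010512113449473915 -0.003203710543528286
0.09 29 x 0.0033858603775036647 0.004294662996538317 y -0.009965874977857126 0.010059972780549086 0.004175208571480223
0.096 35 x 0.00207366725318008 0.0035159575079242223 y -0.008580174452444954 0.008695421049850641 -0.0033887732115829424
0.102 4 x 0.0026136566641329993 0.0032079763807820543 y -0.00726045412437556 0.004278865900752515 -0.004937017125115155
stand ((0.48210278153419495, -0.3091648817062378), (0.11005076766014099, 0.11018001288175583), 0.7658206224441528)
```

```bash
python3 -m creep '[{"rotation":[0,0,-0.018],"linear":[0,-0.008,-0.01],"fingers":0.625},{"rotation":[0,0,-0.018],"linear":[0,-0.012,-0.015],"fingers":0.625},{"rotation":[0,0,-0.018],"linear":[-0.0005,-0.008,-0.015],"fingers":0.625},{"rotation":[0,0,0],"linear":[0,-0.001,-0.01],"fingers":0.625},{"rotation":[0,0,0],"linear":[0,0,-0.01],"fingers":0.625}]'
python3 -m creep '[{"rotation":[0,0,0],"linear":[0,0,0],"fingers":0.625},{"rotation":[0,0,0],"linear":[0,0,0],"fingers":0.625},{"rotation":[0,0,0],"linear":[0,0,0],"fingers":0.625},{"rotation":[0,0,0],"linear":[0,0,0],"fingers":0.625}]'
python3 - <<'E'
from ringfit import *
c=shot("w5");ringfit(c)
P=cloud(c);R=Ro.from_quat(c["q"]).as_matrix();Q=(P-c["ee"])@R
m=(c["d"]>0)&(Q[...,2]>.03)&(Q[...,2]<.108)&(abs(Q[...,1])<.03)&(abs(Q[...,0])<.012)
for a,b in((.072,.09),(.096,.108)):
    k=P[m&(Q[...,2]>a)&(Q[...,2]<b)];print(len(k),k.min(0),k.max(0),(Q[m&(Q[...,2]>a)&(Q[...,2]<b)]).max(0))
cv2.imwrite("pics/w5c.png",cv2.resize(c["p"][110:290,180:380,::-1],(800,720))[:600])
E
```

```text
time: 6.38
ee_pos: [0.5071, -0.3181, 0.1738]
tool_rot: [0.105, 0.994, 0.0, -0.001]
force: [-0.1, -0.5, -1.5]
opening: 0.625
grip_force: 5.2
time: 6.72
ee_pos: [0.5081, -0.318, 0.176]
tool_rot: [0.105, 0.994, -0.0, 0.001]
force: [0.1, 0.6, -1.5]
opening: 0.626
grip_force: 5.2
ee [ 0.50809656 -0.31795983  0.17600072] yaw -12.038058642975962 tz [ 1.36365471e-03 -3.48076143e-04 -9.99999010e-01] f [ 0.12223509  0.55017471 -1.53327949] 6.7167 0.6257400077174068 5.186554938554764
n 1072 outer r [0.01911959 0.02521368] lug w [0.01129879 0.01671275] [-0.01662285 -0.01127947] u max 0.029991607857484157
ring [ 0.48140351 -0.31051991] yaw -13.017356076793597 lug line yaw -11.659238819104829 gap [ 0.50673536 -0.31637631]
176 [ 0.50215393 -0.32717202  0.08602019] [ 0.50687903 -0.3067094   0.10390922] [0.0044765  0.01067857 0.08997553]
36 [ 0.50312632 -0.3257514   0.07273624] [ 0.50681432 -0.30945535  0.07996251] [0.00364973 0.0080215  0.10326035]
```

View pics/w5c.png

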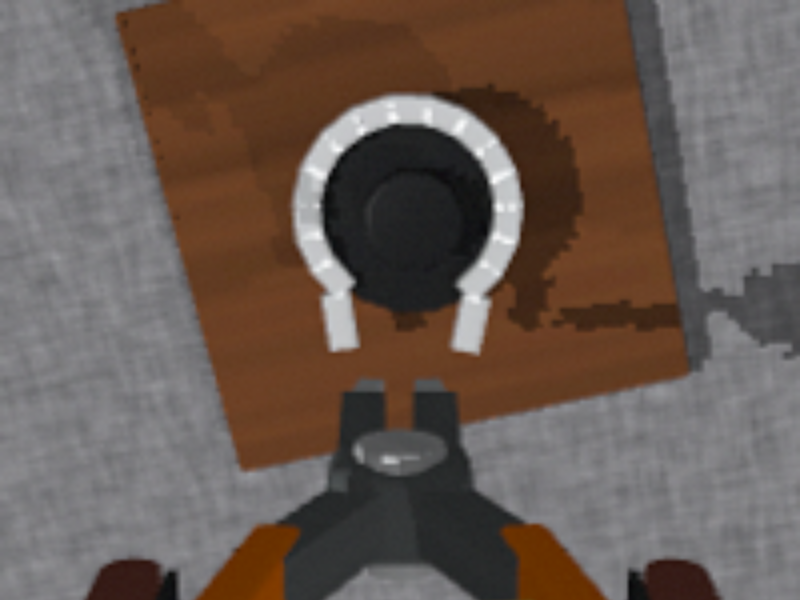

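Tips are nicely in line with the gap: lugs at (340,320) and (470,320), tips at (370,385) and (428,385). Shift (-0.7, +1.7) mm and go down 44 mm.

```bash
python3 -m creep '[{"rotation":[0,0,0],"linear":[-0.0007,0.0017,-0.004],"fingers":0.625},{"rotation":[0,0,0],"linear":[0,0,-0.01],"fingers":0.625},{"rotation":[0,0,0],"linear":[0,0,-0.01],"fingers":0.625},{"rotation":[0,0,0],"linear":[0,0,-0.004],"fingers":0.625},{"rotation":[0,0,0],"linear":[0,0,-0.004],"fingers":0.625}]'
python3 -m creep '[{"rotation":[0,0,0],"linear":[0,0,-0.004],"fingers":0.625},{"rotation":[0,0,0],"linear":[0,0,-0.004],"fingers":0.625},{"rotation":[0,0,0],"linear":[0,0,-0.004],"fingers":0.625},{"rotation":[0,0,0],"linear":[0,0,0],"fingers":0.625},{"rotation":[0,0,0],"linear":[0,0,0],"fingers":0.625}]'
python3 - <<'E'
from ringfit import *
c=shot("w6");ringfit(c)
P=cloud(c);R=Ro.from_quat(c["q"]).as_matrix();Q=(P-c["ee"])@R
m=(c["d"]>0)&(Q[...,2]>.03)&(Q[...,2]<.108)&(abs(Q[...,1])<.03)&(abs(Q[...,0])<.012)
for a,b in((.072,.09),(.09,.096),(.096,.108)):
    k=P[m&(Q[...,2]>a)&(Q[...,2]<b)];print(len(k),k.min(0),k.max(0)) if len(k) else 0
cv2.imwrite("pics/w6c.png",cv2.resize(c["p"][150:270,200:360,::-1],(800,600)))
E
```

```text
time: 7.18
ee_pos: [0.5062, -0.3161, 0.1418]
tool_rot: [0.105, 0.994, 0.0, -0.001]
force: [-0.3, -0.5, -1.9]
opening: 0.628
grip_force: 5.2
time: 7.6
ee_pos: [0.5067, -0.3164, 0.131]
tool_rot: [0.105, 0.994, 0.0, -0.0]
force: [-0.5, -0.3, -1.2]
opening: 0.625
grip_force: 5.2
ee [ 0.50673514 -0.3164301   0.13099043] yaw -12.079898318603773 tz [-2.67680642e-04  1.18774712e-04 -9.99999957e-01] f [-0.50470974 -0.2605076  -1.22578375] 7.6 0.6250387063377277 5.1851872354745865
n 1414 outer r [0.01911485 0.02515661] lug w [0.01174196 0.01683115] [-0.01695831 -0.01166221] u max 0.029962684208651627
ring [ 0.48117667 -0.31048627] yaw -13.081641662608883 lug line yaw -11.800828612411316 gap [ 0.50650193 -0.31637109]
174 [ 0.50049659 -0.32559018  0.04123918] [ 0.50521206 -0.30519289  0.05868463]
35 [ 0.49912728 -0.32731407  0.03512716] [ 0.50721677 -0.30455695  0.04091257]
610 [ 0.49193424 -0.33293431  0.02838173] [ 0.51341819 -0.29528803  0.03492324]
```

View pics/w6c.png

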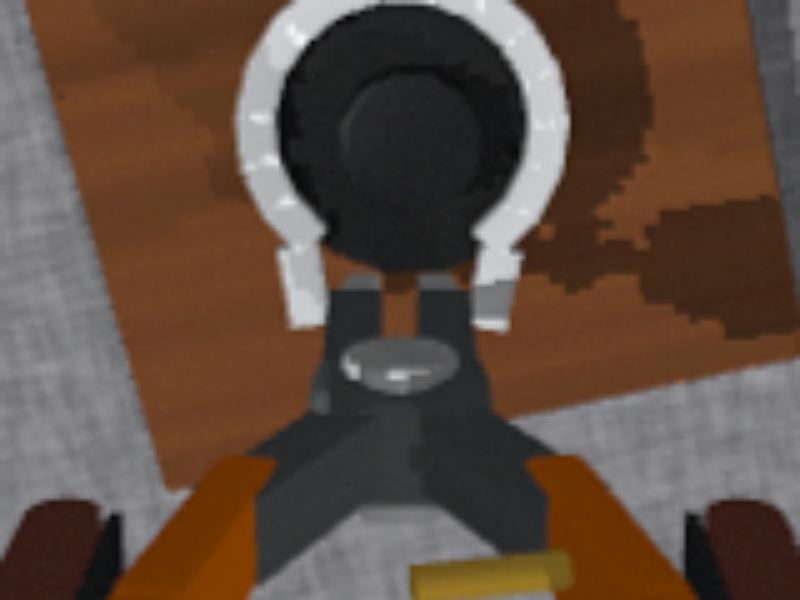

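The tips sit between the lugs, at (350,285) and (440,285) in the crop. Squeeze with 25 N.

```bash
python3 -m creep '[{"rotation":[0,0,0],"linear":[0,0,0],"fingers":0.55},{"rotation":[0,0,0],"linear":[0,0,0],"fingers":0.5},{"rotation":[0,0,0],"linear":[0,0,0],"fingers":0.45},{"rotation":[0,0,0],"linear":[0,0,0],"fingers":0.4},{"rotation":[0,0,0],"linear":[0,0,0],"fingers":0.35}]' 25
python3 -m creep '[{"rotation":[0,0,0],"linear":[0,0,0],"fingers":0.3},{"rotation":[0,0,0],"linear":[0,0,0],"fingers":0.2},{"rotation":[0,0,0],"linear":[0,0,0],"fingers":0.2},{"rotation":[0,0,0],"linear":[0,0,0],"fingers":0.2},{"rotation":[0,0,0],"linear":[0,0,0],"fingers":0.2}]' 27
python3 - <<'E'
from ringfit import *
c=shot("w7");P=cloud(c);
cv2.imwrite("pics/w7c.png",cv2.resize(c["p"][150:270,200:360,::-1],(800,600)))
E
```

```text
time: 8.07
ee_pos: [0.5069, -0.3168, 0.1315]
tool_rot: [0.105, 0.994, -0.0, 0.0]
force: [0.0, -1.7, -1.0]
opening: 0.371
grip_force: 14.6
time: 8.48
ee_pos: [0.5068, -0.3164, 0.1312]
tool_rot: [0.105, 0.994, 0.0, 0.0]
force: [-0.1, 0.2, -0.2]
opening: 0.32
grip_force: 27.0
ee [ 0.5068117  -0.31644487  0.13115766] yaw -12.079023705072538 tz [ 6.47721644e-05 -2.75638387e-06 -9.99999998e-01] f [-0.06116392  0.15515707 -0.16590117] 8.4833 0.3202246241691097 26.989432083209977
```

View pics/w7c.png

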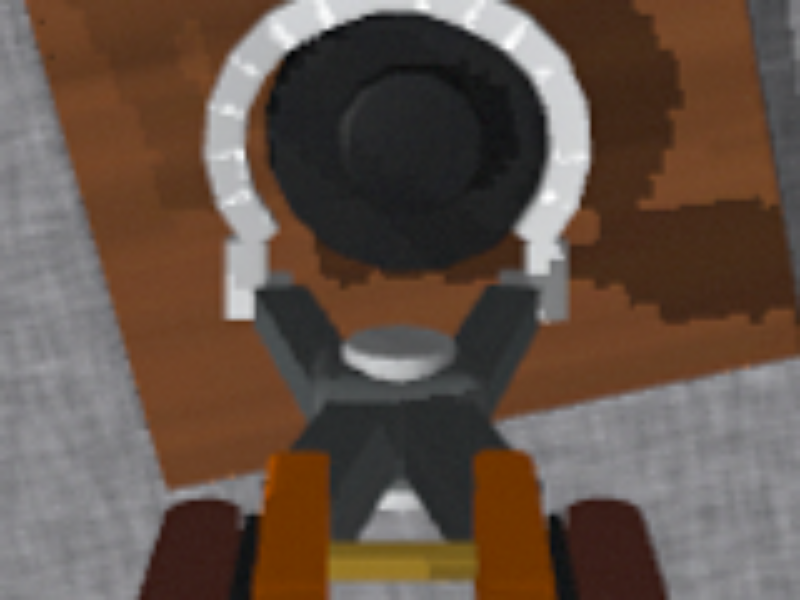

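The ring is spread to the stop, tips bearing on both lugs at (270,285) and (530,285). Lift gently.

```bash
python3 -m creep '[{"rotation":[0,0,0],"linear":[0,0,0.003],"fingers":0.2},{"rotation":[0,0,0],"linear":[0,0,0.005],"fingers":0.2},{"rotation":[0,0,0],"linear":[0,0,0.007],"fingers":0.2},{"rotation":[0,0,0],"linear":[0,0,0.01],"fingers":0.2},{"rotation":[0,0,0],"linear":[0,0,0.01],"fingers":0.2}]' 27
python3 -m creep '[{"rotation":[0,0,0],"linear":[0,0,0.012],"fingers":0.2},{"rotation":[0,0,0],"linear":[0,0,0.012],"fingers":0.2},{"rotation":[0,0,0],"linear":[0,0,0.012],"fingers":0.2},{"rotation":[0,0,0],"linear":[0,0,0.012],"fingers":0.2},{"rotation":[0,0,0],"linear":[0,0,0.01],"fingers":0.2}]' 27
python3 -m creep '[{"rotation":[0,0,0],"linear":[0,0,0.005],"fingers":0.2},{"rotation":[0,0,0],"linear":[0,0,0.002],"fingers":0.2},{"rotation":[0,0,0],"linear":[0,0,0],"fingers":0.2},{"rotation":[0,0,0],"linear":[0,0,0],"fingers":0.2},{"rotation":[0,0,0],"linear":[0,0,0],"fingers":0.2}]' 27
python3 - <<'E'
from ringfit import *
c=shot("w8");P=cloud(c);R=Ro.from_quat(c["q"]).as_matrix();Q=(P-c["ee"])@R
m=(c["p"].min(2)>95)&(Q[...,2]>.09)&(Q[...,2]<.112)&(abs(Q[...,1])<.035)&(Q[...,0]>.0)&(Q[...,0]<.06)
q=Q[m];print(len(q),q.min(0),q.max(0))
A=np.c_[q[:,:2],np.ones(len(q))];k=np.linalg.lstsq(A,q[:,2],rcond=None)[0];print("plane (tool)",k,"deg",np.degrees(k[:2]))
for x in np.arange(.0,.056,.004):
    b=q[(q[:,0]>=x)&(q[:,0]<x+.004)]
    if len(b): print(round(x,3),len(b),b[:,1].min(),b[:,1].max(),b[b[:,1]<0][:,1].max() if (b[:,1]<0).any() else 0,b[b[:,1]>0][:,1].min() if (b[:,1]>0).any() else 0,b[:,2].mean())
E
```

```text
time: 8.95
ee_pos: [0.5068, -0.3164, 0.1672]
tool_rot: [0.105, 0.994, 0.0, -0.0]
force: [0.4, -0.3, -2.6]
opening: 0.321
grip_force: 27.0
time: 9.37
ee_pos: [0.507, -0.3166, 0.226]
tool_rot: [0.105, 0.994, -0.0, 0.001]
force: [0.1, -0.8, -1.9]
opening: 0.318
grip_force: 27.0
time: 9.78
ee_pos: [0.5065, -0.3162, 0.2304]
tool_rot: [0.105, 0.994, 0.0, -0.001]
force: [-0.0, -0.1, -2.1]
opening: 0.32
grip_force: 27.0
ee [ 0.50647414 -0.31615814  0.23040081] yaw -12.071872845883716 tz [-1.18100607e-03  5.70524809e-04 -9.99999140e-01] f [-0.01538128 -0.12550169 -2.12901675] 9.7833 0.319780391915073 26.970205476297338
1308 [ 0.00010231 -0.02795573  0.09372859] [0.05032209 0.02813843 0.10556603]
plane (tool) [0.06925185 0.00649749 0.09883443] deg [3.96783856 0.37227904]
0.0 60 -0.025478817961162997 0.025533329469632795 -0.020784362841491207 0.015893732595535438 0.09884692947511152
0.004 87 -0.025361631290749774 0.02542396759606821 -0.019934624788880206 0.02003682122672642 0.09920028832350801
0.008 83 -0.02530326717146321 0.025381056897341814 -0.01842193354615536 0.01779098958412899 0.09959210
[... 448 characters left out ...]
05469887670491
0.028 83 -0.02706394847258378 0.0280200030385366 -0.02174210518698402 0.021863967468071763 0.10094341501094801
0.032 95 -0.026892382271908176 0.026987122598205224 -0.019340564703011418 0.019600355127325143 0.1012009800348413
0.036 106 -0.02459388092955453 0.024740934436978022 -0.015652800055356433 0.015966977178089856 0.10146771274821528
0.04 157 -0.02230418089873769 0.022522099803019342 -0.0075993375691888 0.007058777009656917 0.10173206237029395
0.044 204 -0.017847508396000196 0.01800815551782989 -0.0002497702710799875 0.0004720953826763225 0.1020755895456158
0.048 84 -0.01044289997206813 0.009914937080254845 -0.00025052579805627523 0.00047534908350403563 0.10208136215738615
```

The ring hangs on the tips, tilted 4° as announced. Its eye is about 23 mm from the TCP along tool +x. I move to the turntable and stop short of it to measure the axle.

```bash
python3 -m creep '[{"rotation":[0,0,0],"linear":[0.002,0.004,0.002],"fingers":0.2},{"rotation":[0,0,0],"linear":[0.005,0.008,0.003],"fingers":0.2},{"rotation":[0,0,0],"linear":[0.008,0.014,0.005],"fingers":0.2},{"rotation":[0,0,0],"linear":[0.011,0.019,0.005],"fingers":0.2},{"rotation":[0,0,0],"linear":[0.011,0.019,0.005],"fingers":0.2}]' 27
python3 -m creep '[{"rotation":[0,0,0],"linear":[0.012,0.02,0],"fingers":0.2},{"rotation":[0,0,0],"linear":[0.012,0.02,0],"fingers":0.2},{"rotation":[0,0,0],"linear":[0.012,0.02,0],"fingers":0.2},{"rotation":[0,0,0],"linear":[0.012,0.02,0],"fingers":0.2},{"rotation":[0,0,0],"linear":[0.012,0.02,0],"fingers":0.2}]' 27
python3 -m creep '[{"rotation":[0,0,0],"linear":[0.012,0.02,0],"fingers":0.2},{"rotation":[0,0,0],"linear":[0.012,0.02,0],"fingers":0.2},{"rotation":[0,0,0],"linear":[0.012,0.02,0],"fingers":0.2},{"rotation":[0,0,0],"linear":[0.01,0.018,0],"fingers":0.2},{"rotation":[0,0,0],"linear":[0.008,0.014,0],"fingers":0.2}]' 27
python3 -m creep '[{"rotation":[0,0,0],"linear":[0.003,0.008,0],"fingers":0.2},{"rotation":[0,0,0],"linear":[0,0.003,0],"fingers":0.2},{"rotation":[0,0,0],"linear":[0,0,0],"fingers":0.2},{"rotation":[0,0,0],"linear":[0,0,0],"fingers":0.2},{"rotation":[0,0,0],"linear":[0,0,0],"fingers":0.2}]' 27
cat > eye.py <<'E'
from ringfit import *
def eye(c):
    P=cloud(c);R=Ro.from_quat(c["q"]).as_matrix();Q=(P-c["ee"])@R
    m=(c["p"].min(2)>95)&(Q[...,2]>.09)&(Q[...,2]<.112)&(abs(Q[...,1])<.035)&(Q[...,0]>.0)&(Q[...,0]<.06)
    q=Q[m];k=np.linalg.lstsq(np.c_[q[:,:2],np.ones(len(q))],q[:,2],rcond=None)[0]
    f=q[q[:,0]>.008]
    # inner edge: nearest point per angular sector about a first guess
    cen=np.array([.0235,0])
    for _ in range(3):
        d=f[:,:2]-cen;a=np.degrees(np.arctan2(d[:,1],d[:,0]))//8;r=np.hypot(*d.T)
        I=np.array([f[a==s][r[a==s].argmin(),:2] for s in np.unique(a) if (a==s).sum()>4])
        cen=least_squares(lambda s:np.hypot(*(I-s[:2]).T)-s[2],[*cen,.022]).x[:2]
    rr=np.hypot(*(I-cen).T);z=k@[*cen,1]
    print("eye tool",cen,"r min/max",rr.min(),rr.max(),"z",z,"tilt",np.degrees(k[:2]),"world",c["ee"]+R@[*cen,z],"far x",f[:,0].max(),"ymid",(f[:,1].max()+f[:,1].min())/2)
def axle(c,g=(.637,.037)):
    P=cloud(c)
    for z,r in((.081,.0195),(.044,.06)):
        m=(abs(P[...,2]-z)<.003)&(np.hypot(P[...,0]-g[0],P[...,1]-g[1])<r+.012)
        k,lab,st,ce=cv2.connectedComponentsWithStats(m.astype(np.uint8))
        if k<2: continue
        q=P[lab==1+st[1:,4].argmax()];e=cv2.minEnclosingCircle(q[:,:2].astype(np.float32));print("axle",z,len(q),q.mean(0),e,q.min(0)[:2]/2+q.max(0)[:2]/2)
E
python3 - <<'E'
from eye import *
c=shot("w9");eye(c);axle(c);eye(load("w8"))
E
```

```text
time: 10.25
ee_pos: [0.5444, -0.2512, 0.2515]
tool_rot: [0.106, 0.994, 0.0, 0.0]
force: [-0.6, 0.5, -2.6]
opening: 0.317
grip_force: 27.0
time: 10.67
ee_pos: [0.6046, -0.1502, 0.2513]
tool_rot: [0.105, 0.994, 0.0, 0.0]
force: [0.0, 0.4, -1.7]
opening: 0.319
grip_force: 27.0
time: 11.08
ee_pos: [0.6587, -0.057, 0.251]
tool_rot: [0.104, 0.995, 0.001, -0.0]
force: [0.2, 0.3, -2.9]
opening: 0.321
grip_force: 27.0
time: 11.5
ee_pos: [0.6603, -0.0512, 0.2514]
tool_rot: [0.106, 0.994, -0.0, 0.0]
force: [0.1, 0.8, -2.4]
opening: 0.319
grip_force: 27.0
ee [ 0.66031978 -0.05116719  0.25144427] yaw -12.195603557597565 tz [ 1.24259916e-04 -6.81334018e-04 -9.99999760e-01] f [ 0.05404618  0.82654257 -2.38879198] 11.5 0.31909056076832776 26.970374856707622
eye tool [0.02334641 0.00011537] r min/max 0.02122602757986623 0.023018202735669513 z 0.1004678835530119 tilt [3.96719282 0.43206022] world [ 0.63753711 -0.04619096  0.15097014] far x 0.05031579637936484 ymid 0.00017681151721296064
axle 0.081 1375 [0.63703205 0.03737953 0.08104832] ((0.6376505494117737, 0.037858519703149796), 0.019614556804299355) [0.63754002 0.03756155]
axle 0.044 7531 [0.63387314 0.03867085 0.04439947] ((0.6378070116043091, 0.03793713450431824), 0.06009288132190704) [0.63760976 0.037989  ]
eye tool [2.32858819e-02 7.07675096e-05] r min/max 0.021153279607467962 0.023031446827627217 z 0.10044747893055514 tilt [3.96783856 0.37227904] world [ 0.48359939 -0.31116167  0.12998311] far x 0.05032209017166685 ymid 9.134950232938567e-05
```

View pics/w9.png

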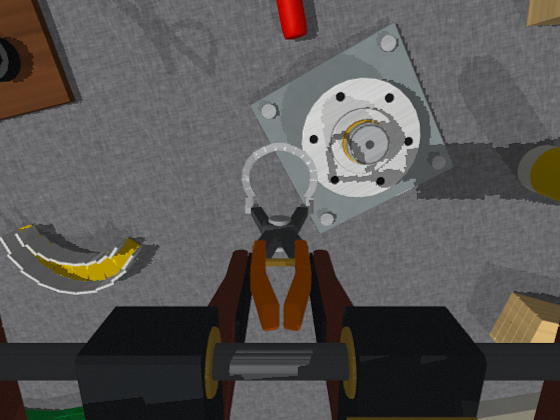

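The axle end is at (370,145) → (0.6377, 0.0379) and the ring eye at (280,180) → (0.6375, −0.0462). Move over the axle, then lower part-way and re-check.

```bash
python3 -m creep '[{"rotation":[0,0,0],"linear":[0,0.004,0],"fingers":0.2},{"rotation":[0,0,0],"linear":[0,0.008,0],"fingers":0.2},{"rotation":[0,0,0],"linear":[0,0.012,0],"fingers":0.2},{"rotation":[0,0,0],"linear":[0,0.015,0],"fingers":0.2},{"rotation":[0,0,0],"linear":[0,0.015,0],"fingers":0.2}]' 27
python3 -m creep '[{"rotation":[0,0,0],"linear":[0,0.012,0],"fingers":0.2},{"rotation":[0,0,0],"linear":[0,0.01,-0.004],"fingers":0.2},{"rotation":[0,0,0],"linear":[0,0.006,-0.008],"fingers":0.2},{"rotation":[0,0,0],"linear":[0,0.002,-0.01],"fingers":0.2},{"rotation":[0,0,0],"linear":[0,0,-0.012],"fingers":0.2}]' 27
python3 -m creep '[{"rotation":[0,0,0],"linear":[0,0,-0.012],"fingers":0.2},{"rotation":[0,0,0],"linear":[0,0,-0.006],"fingers":0.2},{"rotation":[0,0,0],"linear":[0,0,-0.003],"fingers":0.2},{"rotation":[0,0,0],"linear":[0,0,0],"fingers":0.2},{"rotation":[0,0,0],"linear":[0,0,0],"fingers":0.2}]' 27
python3 -m creep '[{"rotation":[0,0,0],"linear":[0,0,0],"fingers":0.2},{"rotation":[0,0,0],"linear":[0,0,0],"fingers":0.2}]' 27
python3 - <<'E'
from eye import *
c=shot("w10")
P=cloud(c);R=Ro.from_quat(c["q"]).as_matrix();Q=(P-c["ee"])@R
m=(abs(Q[...,2]-.1)<.008)&(np.hypot(Q[...,0]-.0233,Q[...,1])<.032);print(P[m].min(0),P[m].max(0))
c2=dict(c);c2["d"]=np.where(P[...,2]>.087,c["d"],0);eye(c2)
c2["d"]=np.where(P[...,2]<.0845,c["d"],0);axle(c2)
cv2.imwrite("pics/w10c.png",cv2.resize(c["p"][120:270,180:380,::-1],(800,600)))
E
```

```text
time: 11.97
ee_pos: [0.6607, 0.0068, 0.2512]
tool_rot: [0.105, 0.994, 0.0, -0.0]
force: [-0.1, 0.6, -2.5]
opening: 0.32
grip_force: 27.0
time: 12.38
ee_pos: [0.6608, 0.0352, 0.2161]
tool_rot: [0.105, 0.994, -0.0, 0.0]
force: [0.8, -1.1, -2.4]
opening: 0.318
grip_force: 27.0
time: 12.8
ee_pos: [0.661, 0.034, 0.1962]
tool_rot: [0.106, 0.994, -0.0, 0.0]
force: [0.5, -0.1, -2.7]
opening: 0.32
grip_force: 27.0
time: 12.97
ee_pos: [0.6612, 0.0344, 0.1969]
tool_rot: [0.105, 0.994, 0.0, 0.001]
force: [0.0, -0.2, -2.0]
opening: 0.318
grip_force: 27.0
ee [0.66119969 0.03439758 0.19686538] yaw -12.092502181222663 tz [ 1.21314563e-03  1.80499406e-04 -9.99999248e-01] f [ 0.00374645 -0.15507593 -1.97170605] 12.9667 0.3180058681239276 26.970283738653507
[0.61130528 0.01043926 0.09148714] [0.66604763 0.0677253  0.10479877]
eye tool [2.33998341e-02 7.65233688e-05] r min/max 0.021137151955012177 0.02303647652731991 z 0.10046290181549256 tilt [4.02417975 0.38037459] world [0.63845701 0.0393926  0.09637571] far x 0.050335075961421345 ymid 0.00014372915541453236
axle 0.081 1809 [0.636988   0.03809796 0.08107972] ((0.6376253962516785, 0.03789938986301422), 0.0195795726031065) [0.63791759 0.03786485]
axle 0.044 8010 [0.62322563 0.04037498 0.0444096 ] ((0.6375709772109985, 0.037993453443050385), 0.059937942773103714) [0.6367353  0.03798077]
```

View pics/w10c.png

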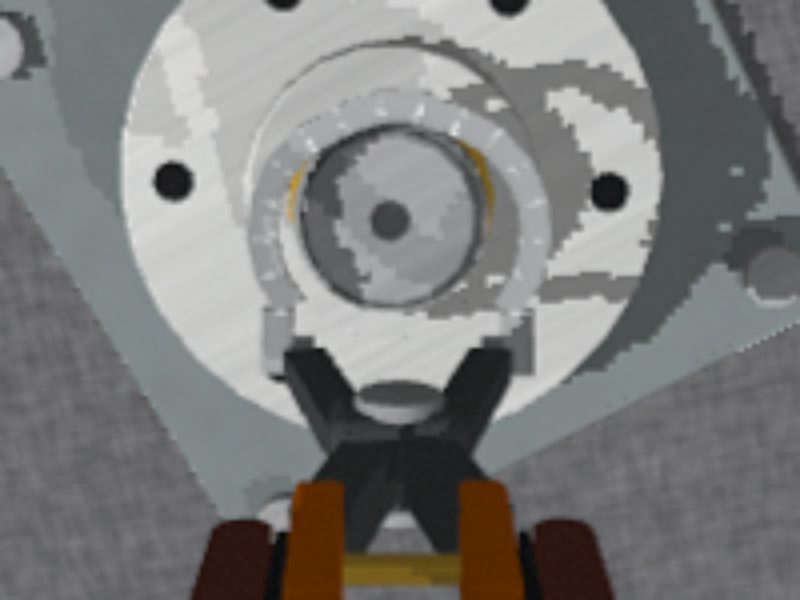

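Ring is above the axle end, (390,220) seen inside the bore; correct by (−0.8, −1.5) mm and lower slowly 27 mm.

```bash
python3 -m creep '[{"rotation":[0,0,0],"linear":[-0.0008,-0.0015,0],"fingers":0.2},{"rotation":[0,0,0],"linear":[0,0,-0.002],"fingers":0.2},{"rotation":[0,0,0],"linear":[0,0,-0.003],"fingers":0.2},{"rotation":[0,0,0],"linear":[0,0,-0.003],"fingers":0.2},{"rotation":[0,0,0],"linear":[0,0,-0.003],"fingers":0.2}]' 27
python3 -m creep '[{"rotation":[0,0,0],"linear":[0,0,-0.002],"fingers":0.2},{"rotation":[0,0,0],"linear":[0,0,-0.002],"fingers":0.2},{"rotation":[0,0,0],"linear":[0,0,-0.002],"fingers":0.2},{"rotation":[0,0,0],"linear":[0,0,0],"fingers":0.2},{"rotation":[0,0,0],"linear":[0,0,0],"fingers":0.2}]' 27
python3 - <<'E'
from eye import *
c=shot("w11");P=cloud(c)
R=Ro.from_quat(c["q"]).as_matrix();Q=(P-c["ee"])@R
print("predicted eye top",c["ee"]+R@[.0234,.0001,.1005])
E
```

```text
time: 13.43
ee_pos: [0.6599, 0.0331, 0.1847]
tool_rot: [0.105, 0.994, 0.0, -0.0]
force: [-0.4, -0.8, -1.4]
opening: 0.321
grip_force: 27.0
time: 13.85
ee_pos: [0.6599, 0.0331, 0.179]
tool_rot: [0.105, 0.994, -0.0, -0.0]
force: [0.1, -0.4, -2.9]
opening: 0.321
grip_force: 27.0
ee [0.65991974 0.03310264 0.17899851] yaw -12.07448178398827 tz [-2.85448635e-04 -9.48958046e-06 -9.99999959e-01] f [ 0.07145127 -0.43755225 -2.93962679] 13.85 0.32086243160571015 26.970200483396525
predicted eye top [0.63702966 0.03809436 0.07850499]
```

```bash
python3 -m creep '[{"rotation":[0,0,0],"linear":[0.0005,0,-0.002],"fingers":0.2},{"rotation":[0,0,0],"linear":[0,0,-0.002],"fingers":0.2},{"rotation":[0,0,0],"linear":[0,0,-0.002],"fingers":0.2},{"rotation":[0,0,0],"linear":[0,0,-0.002],"fingers":0.2},{"rotation":[0,0,0],"linear":[0,0,0],"fingers":0.2}]' 27
python3 -m creep '[{"rotation":[0,0,0],"linear":[0,0,-0.001],"fingers":0.2},{"rotation":[0,0,0],"linear":[0,0,-0.001],"fingers":0.2},{"rotation":[0,0,0],"linear":[0,0,0],"fingers":0.2},{"rotation":[0,0,0],"linear":[0,0,0],"fingers":0.2},{"rotation":[0,0,0],"linear":[0,0,0],"fingers":0.2}]' 27
python3 - <<'E'
from eye import *
c=shot("w12");P=cloud(c)
R=Ro.from_quat(c["q"]).as_matrix();Q=(P-c["ee"])@R
print("predicted eye top",c["ee"]+R@[.0234,.0001,.1005])
m=(abs(P[...,2]-.068)<.008)&(P[...,2]>.0655)&(np.hypot(P[...,0]-.6377,P[...,1]-.0379)>.0215)&(np.hypot(Q[...,0]-.0233,Q[...,1])<.03)&(Q[...,0]>.01)
q=P[m];k=np.linalg.lstsq(np.c_[q[:,0]-.6377,q[:,1]-.0379,np.ones(len(q))],q[:,2],rcond=None)[0];print(len(q),"top z at axle",k[2],"tilt",np.degrees(k[:2]))
cv2.imwrite("pics/w12c.png",cv2.resize(c["p"][120:270,180:380,::-1],(800,600)))
E
```

```text
time: 14.32
ee_pos: [0.6602, 0.0331, 0.1705]
tool_rot: [0.105, 0.994, -0.0, -0.0]
force: [-0.4, 0.2, -1.7]
opening: 0.323
grip_force: 27.0
time: 14.73
ee_pos: [0.6605, 0.0331, 0.1692]
tool_rot: [0.105, 0.994, 0.0, 0.0]
force: [1.0, 0.4, -2.0]
opening: 0.321
grip_force: 27.0
ee [0.66052921 0.03307646 0.16921964] yaw -12.077330078109217 tz [ 1.23106267e-04  3.82282412e-05 -9.99999992e-01] f [ 1.03432497  0.389865   -1.97543603] 14.7333 0.32125324032855507 26.970297252028672
predicted eye top [0.63768044 0.03807411 0.06871702]
1125 top z at axle 0.0688662142453042 tilt [ 3.72932397 -1.13853174]
```

View pics/w12c.png

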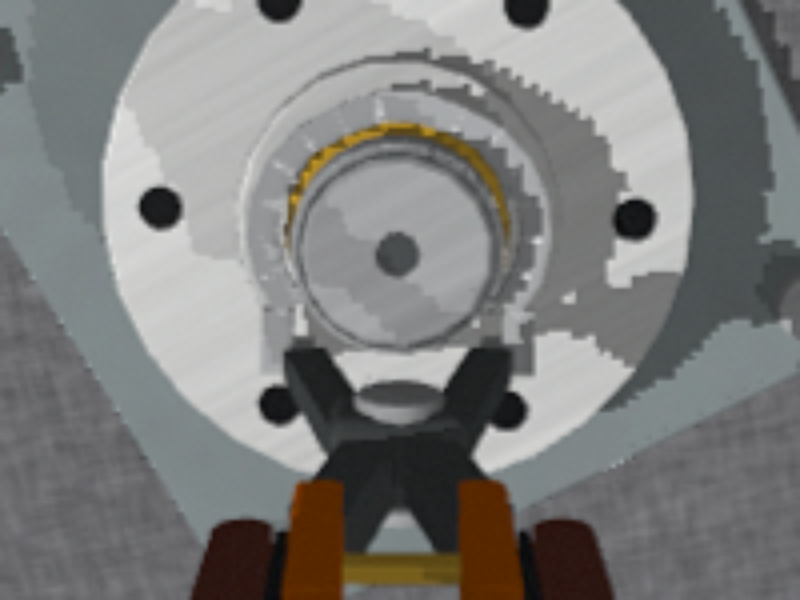

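The ring encircles the axle at groove height (mid-plane about +1 mm), tilt about 4°, centred, with no pressing. I hand it in.

```bash
python3 -m creep '[{"rotation":[0,0,0],"linear":[0,0,-0.0005],"fingers":0.2},{"rotation":[0,0,0],"linear":[0,0,0],"fingers":0.2},{"rotation":[0,0,0],"linear":[0,0,0],"fingers":0.2},{"rotation":[0,0,0],"linear":[0,0,0],"fingers":0.2},{"rotation":[0,0,0],"linear":[0,0,0],"fingers":0.2}]' 27
python3 -c "from cell import *;print(job_done())"
```

```text
time: 15.2
ee_pos: [0.6605, 0.0331, 0.1687]
tool_rot: [0.105, 0.994, 0.0, 0.0]
force: [-0.7, -0.2, -1.7]
opening: 0.317
grip_force: 27.0
the job is handed in; nothing more can be done
None
```

I handed the job in at 15.2 s with the spread ring held around the axle: centred within about 1 mm, about 1 mm above groove height before a last 0.5 mm lowering, tilted about 4°, pliers squeezed at 27 N and no pressing force showing; the hand-in returned no verdict.

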